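# Hang the rinsed glue beaker on the drying post

### The arm

A 7-joint arm with a two-finger parallel gripper is mounted at the origin on the work surface. World frame = base frame: x ahead of the robot, y to its left, z up, the work surface at z = 0. Lengths are in m, angles in rad, forces in N, time in s.
With the tool pointing down it reaches from about 0.4 to 0.85 m from the base axis. Payload 4.5 kg.
Tool frame: the origin (TCP) lies at the very end of the fingers, on their centre line; the grasp point (between the pads) lies 19 mm behind it; z points along the fingers, y is the direction in which the jaws open and shut (so a half turn about z gives the same grasp; the last joint's range is limited). The gripper opens to 88 mm and grips with 3 to 60 N. Pads are 18 mm wide; open, the fingers measure 123 mm over their backs; the gripper's body (75 mm by 187 mm) begins 45 mm behind the grasp point.
Start: joints at [1.34, 0.689, -0.195, 1.565, 0.157, 0.902, -0.215], TCP at [0.164, -0.603, 0.239] pointing down, gripper open.
Joint ranges: [-3.01, 3.01], [-0.46, 2.08], [-1.47, 1.51], [0.13, 2.56], [-1, 4.14], [0.04, 2.09], [-2.66, 2.66]. Speed limits (rad/s): [2.57, 2.57, 3.14, 3.14, 3.14, 3.14, 3.14].

### API

Orientations are given as a unit quaternion [x, y, z, w].
In Python, from cell import ctrl gives the robot as it stands.
- The arm moves only by the shell command python3 -m pendant 'ROWS' [FORCE]. ROWS is JSON, one flat list of numbers, 7 for each row, row after row: the opening in per cent of the stroke, from 0 (shut) to 100 (fully open), then the shift along the tool's x, y, z in mm, then the turn, a rotation vector about the tool's x, y, z in rad. In form: [grip, x, y, z, wx, wy, wz, grip, x, y, z, wx, wy, wz, ...]. A call has 1 to 8 rows; each row is the pose to reach, as a shift and turn from the pose commanded when the call began, along the tool's axes at that moment; what a row does not reach only later rows make up. A row lasts 1/12 s, in which the tool goes at most 41.7 mm and 7.16 degrees, less where a joint would pass 70% of its speed; a pose out of reach is approached as far as the arm can. A call with a gripper value outside its range is refused whole. The fingers move at their own pace and stop on an object; FORCE is the grip in N (left out, the last holds). Time passes only in rows, so rows that repeat a pose let the fingers close. It gives the time, the measured TCP pose, the force and the opening at its end, in the units of the state.
- ctrl.get_state(): the state, without advancing time (a new reading comes with each control period).
- ctrl.camera(name): name is "scene" or "top" or "wrist"; returns the picture (480x640x3 uint8, red, green, blue); there is no depth.
- ctrl.camera_info(name): a dict with "intrinsics" (3x3 intrinsics, pixels), "xyz" and "rotation" of the camera in the world; the wrist camera has in their place "tool_from_camera" (4x4, takes a point from camera to tool coordinates, whose origin is the TCP and whose axes are the flange's). Camera axes: x right, y up, looking along -z (the intrinsics and any distortion apply to the point x, -y, -z); pixel columns grow to the right and rows downward; lengths in m; the calibration is good to about 2 mm. A picture is of the moment at which its call begins: read the wrist's pose just before it. camera_info takes no time and is no camera call.
- ctrl.close_job(): hands the job in, once; it reports no verdict.
The state is a dict: "clock": time; "joints": joint angles; "joint_vel": joint speeds; "tau": joint torques, N m; "tool_pos": TCP position; "tool_rot": TCP orientation; "ft_force": force on the tool from outside, world axes, zero at the start; "ft_torque": the same for the moment, N m; "gripper_width": opening from 0.0 (shut) to 1.0 (fully open).
Only numpy, scipy, OpenCV 4.12 (cv2) and the standard library are available. Lean on these libraries where they do the work, as an engineer would, in place of code of your own. Each camera call takes 0.05 s, during which the arm holds its last target. There are 200 camera calls.

### The job

The rinsed metal glue beaker lies on its side in the wooden cradle: turn it mouth down and put it over the wooden post of the drying rack, so that it hangs fully home on the post to dry. Lower it gently, do not drop or slam it, and leave the moulding offcut, the mallet and the drink cup where they are.

Things in the scene. Friction and masses are not known exactly. Their poses are not given: they have to be found in the camera images.
- beaker: Loose, thin-walled, plain metal beaker, a straight round tube closed at one end: 60 mm outside diameter, 120 mm long, wall 3 mm (bore 54 mm), closed end 4 mm thick (116 mm deep inside), 0.15 to 0.31 kg. Origin at the centre of the outside of the closed end; its z axis runs along the tube towards the open mouth. At the start z is level, within 0.45 rad of world +y, and the beaker's axis is 66 mm above the table.
- beaker_mouth (a point): Centre of the beaker's open mouth, 120 mm from its origin along its z axis.
- cradle: Wooden cradle fixed to the bench: base board 100 (x) by 150 (y) by 12 mm with two V-shaped supports, each 14 mm thick, standing 48 mm either side of the middle, their tops 58 mm above the table. The beaker lies in the Vs along the cradle's y axis, mouth to its +y; between the supports (82 mm free) it can be gripped across its sides. Origin: centre of the underside; z up.
- rack: Drying rack fixed to the bench: board 250 x 90 x 20 mm with a metal T-track along its middle, its x axis. Origin: centre of the underside; z up. One upright round wooden post stands on the track's line (y = 0), its axis anywhere from x = -50 to +50 mm: that place is not reported and must be seen or felt. Its clamp holds against 100 N.
- rack_track (a point): Middle of the T-track, on the board's top, 20 mm above the rack's underside. The post: 46 mm in diameter, on a 60 x 60 x 8 mm metal foot; flat top 130 mm above this point, the top 10 mm tapering to 30 mm diameter.
- rack_home (a point): Height mark above the rack's middle, 154 mm over its underside: level of the outside of the beaker's closed end when home, that is when it rests inside on the post's top; its mouth is then 34 mm over the rack's underside. The bore has 4 mm to spare all round the post.
- offcut: Bystander: loose wooden moulding offcut 110 x 45 x 34 mm, origin at the centre of its underside, long side along its x.
- mallet: Bystander: loose wooden mallet lying flat, head 70 x 120 x 60 mm centred 80 mm along its +x from the origin, handle 26 mm thick reaching 123 mm along its -x.
- drink: Bystander: loose white lidded paper drink cup, 82 mm across, 110 mm high, origin at the centre of its underside.
Not all that is in view belongs to the job. Leave any orange, pink or turquoise look-alike of the beaker alone.

How it is judged:
By the outcome, as a careful person would: the job done as asked, in the order asked, and still so for the second after the job is handed in, with the robot touching nothing.
It also fails if it takes over 72 s, if anything falls off the work surface, if the arm or the gripper's body presses on something with over 40 N, if the wrist force passes 120 N, or if a joint passes its speed limit or range.

## Working session

There is one attempt and no reset: what is moved stays moved. The work goes in short steps, Python scripts to look and compute and a shell command to move; the robot and the scene stay as the last step left them, time stands still between calls to the robot, and variables do not carry over. Pictures are saved under pics/ and viewed, about 8 in all and at most 12, crops included, and the job is handed in when it is done.

```bash
mkdir -p pics; ls
python3 - <<'E'
from cell import ctrl
import cv2,numpy as np
s=ctrl.get_state();print(s)
for n in("scene","top","wrist"):
    i=ctrl.camera_info(n);print(n,i)
    cv2.imwrite(f"pics/{n}0.png",ctrl.camera(n)[:,:,::-1])
E
```

```text
pics
{'clock': 0.0, 'joints': array([ 1.33978467,  0.69000281, -0.19452483,  1.56634294,  0.15729807,
        0.90249495, -0.21509219]), 'joint_vel': array([-3.96403445e-04, -4.45707821e-05,  1.17472164e-03, -3.58101970e-04,
        7.14111472e-04,  3.16853180e-04, -1.53494172e-03]), 'tau': array([ 1.51059010e-05, -5.27564549e+01, -1.26726028e+00, -1.53429562e+01,
       -5.27778617e-02,  6.43584921e-03,  1.63317918e-04]), 'tool_pos': array([ 0.16337176, -0.60261191,  0.23789885]), 'tool_rot': array([ 9.91240167e-01,  1.32068429e-01, -1.83682915e-04, -9.09510233e-04]), 'ft_force': array([-0.35511872,  1.0671803 ,  0.57308603]), 'ft_torque': array([0.0177355 , 0.02833596, 0.0390363 ]), 'gripper_width': 0.9988309817296117}
scene {'intrinsics': array([[554.79077061,   0.        , 321.01439368],
       [  0.        , 554.79077061, 246.69872409],
       [  0.        ,   0.        ,   1.        ]]), 'xyz': array([ 1.24488757, -0.09729212,  1.27265256]), 'rotation': array([0.20509688, 0.19162277, 0.63910873, 0.71606984])}
top {'intrinsics': array([[495.13785943,   0.        , 321.50466578],
       [  0.        , 495.13785943, 237.55673932],
       [  0.        ,   0.        ,   1.        ]]), 'xyz': array([ 0.34176157, -0.03165635,  1.10339166]), 'rotation': array([-0.06008449,  0.07046968,  0.70713829, -0.70098454])}
wrist {'intrinsics': array([[430.32514871,   0.        , 324.81159354],
       [  0.        , 430.32514871, 239.12274471],
       [  0.        ,   0.        ,   1.        ]]), 'tool_from_camera': array([[-9.86951367e-05,  9.54373215e-01,  2.98616405e-01,
         7.73916891e-02],
       [ 9.99999290e-01, -2.60458200e-04,  1.16292806e-03,
         1.66299972e-04],
       [ 1.18764448e-03,  2.98616307e-01, -9.54372511e-01,
        -1.46328668e-01],
       [ 0.00000000e+00,  0.00000000e+00,  0.00000000e+00,
         1.00000000e+00]])}
```

View pics/scene0.png

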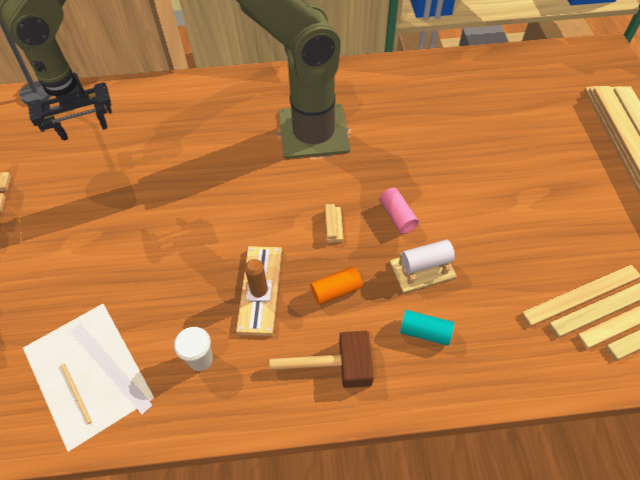

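View pics/top0.png

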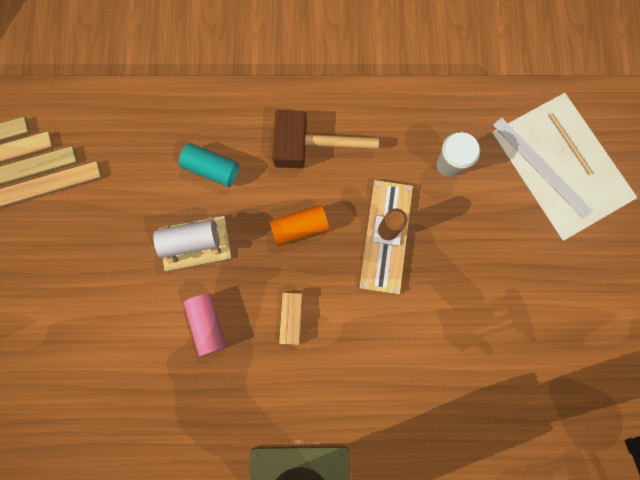

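The scene view shows the beaker at about (428,257) in the cradle and the post at (257,280) on the rack. In the top view the beaker spans about (155,240)–(217,237), and the post top is at about (396,217). I'll enlarge both.

```bash
cat > h.py <<'E'
from cell import ctrl
import numpy as np,cv2
from scipy.spatial.transform import Rotation as R
def cam(n):
    i=ctrl.camera_info(n); K=i["intrinsics"]
    if "xyz" in i: return K,R.from_quat(i["rotation"]).as_matrix(),np.array(i["xyz"])
    s=ctrl.get_state(); T=i["tool_from_camera"]; W=R.from_quat(s["tool_rot"]).as_matrix()
    return K,W@T[:3,:3],s["tool_pos"]+W@T[:3,3]
def ray(c,uv,z):
    K,M,o=c; d=M@(np.diag([1,-1,-1])@np.linalg.inv(K)@[uv[0],uv[1],1]); return o+d*(z-o[2])/d[2]
def proj(c,P):
    K,M,o=c; q=K@(np.diag([1,-1,-1])@M.T@(np.atleast_2d(P)-o).T); return (q[:2]/q[2]).T
E
python3 - <<'E'
import cv2,numpy as np
t=cv2.imread('pics/top0.png');s=cv2.imread('pics/scene0.png')
def c(im,x,y,w,h,k):
    o=cv2.resize(im[y:y+h,x:x+w],None,fx=k,fy=k,interpolation=cv2.INTER_CUBIC)
    for i in range(0,w,10): cv2.putText(o,str(x+i),(i*k,9),0,.33,(255,255,255),1);cv2.line(o,(i*k,10),(i*k,14),(255,255,255),1)
    for i in range(10,h,10): cv2.putText(o,str(y+i),(0,i*k+4),0,.33,(255,255,255),1)
    return o
a=c(t,140,205,100,75,4);b=c(t,350,170,66,130,4) 
d=c(s,380,225,100,75,4);e=c(s,225,235,66,110,4)
L=np.vstack([a,d]);r=np.hstack([b[:,:],np.zeros((520,0,3),np.uint8)]);
H=600
r=np.vstack([b,np.zeros((80,264,3),np.uint8)])
cv2.imwrite('pics/c1.png',np.hstack([L,r]))
E
```

```text
(no output)
```

View pics/c1.png

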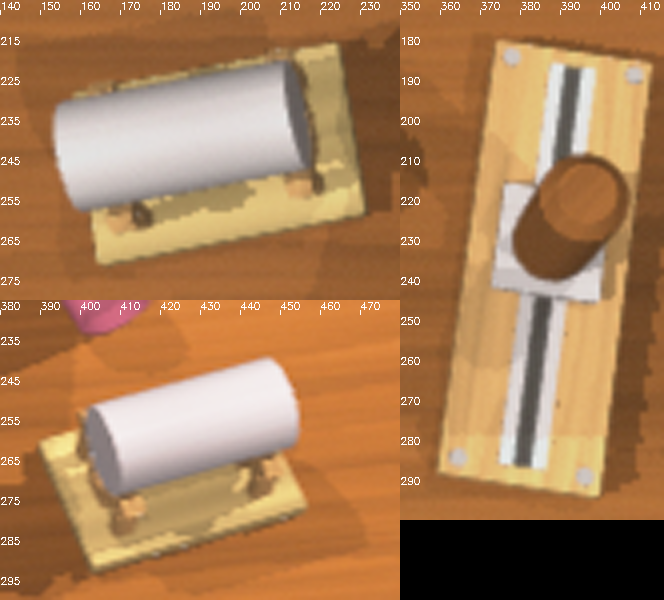

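Run:
```python
from h import *
t=cam('top');s=cam('scene')
f=lambda n,c,uv,z:print(n,ray(c,uv,z).round(4))
rk=[(374.3,180),(412.8,185.5),(400,294.3),(359.5,288)]
P=np.array([ray(t,u,.02) for u in rk]);print(P.round(4),P.mean(0).round(4))
print([np.linalg.norm(P[i]-P[(i+1)%4]).round(4) for i in range(4)])
d=(P[0]+P[1]-P[2]-P[3]);d/=np.linalg.norm(d);print('rack x',d.round(4))
f('foot',t,(387.2,230.6),.028); f('top',t,(395,220),.15)
C=np.array([ray(t,u,.012) for u in[(224.5,215.5),(231.5,258),(164.5,271)]]);print('cradle',C.round(4),'c',((C[0]+C[2])/2).round(4),np.linalg.norm(C[0]-C[1]),np.linalg.norm(C[2]-C[1]),'y',((C[2]-C[1])/np.linalg.norm(C[2]-C[1])).round(3))
f('cr scene',s,((380+40/4+380+305/4)/2,0),.012)
# beaker fit: silhouette hull extremes by sampling rims
from scipy.optimize import least_squares
a=np.linspace(0,2*np.pi,181)
def rims(p):
    x,y,th=p; ax=np.array([-np.sin(th),np.cos(th),0]);pe=np.array([np.cos(th),np.sin(th),0])
    o=np.array([x,y,.066]);c=.03*(np.outer(np.cos(a),pe)+np.outer(np.sin(a),[0,0,1]))
    return o+c,o+.12*ax+c
def gap(c,p,uvs):
    h=cv2.convexHull(np.vstack([proj(c,q) for q in rims(p)]).astype(np.float32))
    return [cv2.pointPolygonTest(h,(float(u),float(v)),True) for u,v in uvs]
# outline pts read from crops
tp=[(140+x/4,205+y/4) for x,y in[(55,110),(56,150),(75,205),(130,202),(200,190),(270,178),(312,165),(305,110),(288,63),(240,70),(160,83),(100,92)]]
sp=[(380+x/4,225+(y-300)/4) for x,y in[(88,415),(97,460),(120,495),(180,483),(240,470),(298,440),(294,400),(270,360),(210,372),(150,388)]]
for w in((1,1),(1,0),(0,1)):
    r=least_squares(lambda p:np.r_[w[0]*np.array(gap(t,p,tp)),w[1]*np.array(gap(s,p,sp))],[.51,.17,0.15],diff_step=1e-3)
    print(w,r.x.round(4),r.cost,r.fun.round(1))
```

```text
[[ 0.6769 -0.1703  0.02  ]
 [ 0.6634 -0.2578  0.02  ]
 [ 0.417  -0.2189  0.02  ]
 [ 0.4315 -0.1306  0.02  ]] [ 0.5472 -0.1944  0.02  ]
[np.float64(0.0885), np.float64(0.2494), np.float64(0.0894), np.float64(0.2486)]
rack x [ 0.9875 -0.1578  0.    ]
foot [ 0.5575 -0.1945  0.028 ]
top [ 0.5542 -0.1922  0.15  ]
cradle [[0.5981 0.1695 0.012 ]
 [0.5011 0.1515 0.012 ]
 [0.4734 0.2982 0.012 ]] c [0.5357 0.2338 0.012 ] 0.09857059833976968 0.14929889698067197 y [-0.186  0.983  0.   ]
cr scene [-0.6059  0.4771  0.012 ]
(1, 1) [0.5463 0.1803 0.1645] 7.995034961124552 [ 0.5  0.4  0.  -0.6 -0.6 -0.6 -0.7  0.1  0.8  1.   0.9  0.6  0.7  1.
 -0.9 -1.7 -2.3 -0.1  0.5  0.8  0.2  0.5]
(1, 0) [0.5443 0.1794 0.1564] 0.23114814964296507 [-0.1  0.1  0.2 -0.   0.2  0.3 -0.2  0.4  0.3  0.1  0.2  0.   0.   0.
 -0.  -0.  -0.  -0.   0.   0.   0.   0. ]
(0, 1) [0.5488 0.1807 0.1565] 2.212312567231686 [ 0.   0.  -0.  -0.  -0.  -0.  -0.   0.   0.   0.   0.   0.   0.3  0.9
  0.  -0.7 -1.1  0.6  0.6 -0.2 -0.9 -0.5]
```

Measured from the top and scene views:
- **Beaker:** origin about (0.545, 0.180), yaw about 0.16. The scene fit agrees to 4 mm, and the cradle's middle matches.
- **Post:** about (0.556, -0.195).
- **Rack and cradle:** sizes come out as 249 x 89 and 99 x 149, so both check out.

I'll start moving and record joint samples on the way to learn the arm's kinematics.

```bash
cat > log.py <<'E'
from cell import ctrl
import json
s=ctrl.get_state();open('log.jsonl','a').write(json.dumps({k:(v.tolist() if hasattr(v,'tolist') else v) for k,v in s.items()})+'\n')
print('J',s['joints'].round(3))
E
python3 log.py
python3 -m pendant '[100,210,-125,-40,0,0,-0.5,100,210,-125,-40,0,0,-0.5,100,210,-125,-40,0,0,-0.5,100,210,-125,-40,0,0,-0.5,100,210,-125,-40,0,0,-0.5,100,210,-125,-40,0,0,-0.5,100,210,-125,-40,0,0,-0.5]'
python3 log.py
python3 -m pendant '[100,100,-220,0,0,0,-0.5,100,100,-220,0,0,0,-0.5,100,100,-220,0,0,0,-0.5,100,100,-220,0,0,0,-0.5,100,100,-220,0,0,0,-0.5,100,100,-220,0,0,0,-0.5,100,100,-220,0,0,0,-0.5]'
python3 log.py
```

```text
J [ 1.34   0.69  -0.194  1.566  0.157  0.902 -0.215]
clock: 0.73
tool_pos: [0.3417, -0.4204, 0.2804]
tool_rot: [0.925, 0.38, 0.004, 0.0]
ft_force: [0.9, 0.1, 0.0]
gripper_width: 0.998
J [ 1.028  0.539 -0.354  1.762  0.225  0.877 -0.216]
clock: 1.32
tool_pos: [0.2491, -0.1948, 0.2785]
tool_rot: [0.805, 0.593, -0.002, -0.002]
ft_force: [-0.7, 0.4, -0.4]
gripper_width: 0.998
J [ 0.957  0.262 -0.564  2.324  0.244  0.615 -0.094]
```

```bash
python3 -m pendant '[100,150,255,0,0.1,0.1,-0.2,100,150,255,0,0.1,0.1,-0.2,100,150,255,0,0.1,0.1,-0.2,100,150,255,0,0.1,0.1,-0.2,100,150,255,0,0.1,0.1,-0.2,100,150,255,0,0.1,0.1,-0.2,100,150,255,0,0.1,0.1,-0.2,100,150,255,0,0.1,0.1,-0.2]'
python3 log.py
cat > fk.py <<'E'
import numpy as np,json
from scipy.spatial.transform import Rotation as R
from scipy.optimize import least_squares
import itertools
L=[json.loads(l) for l in open('log.jsonl')]
Q=np.array([l['joints'] for l in L]);P=np.array([l['tool_pos'] for l in L]);O=R.from_quat([l['tool_rot'] for l in L])
def fk(q,p):
    # p: s1,s3,s5,s7,c1,c7, d1,d2,d3,d4, a2,a3,a4
    s1,s3,s5,s7,c1,c7,d1,d2,d3,d4,a3,a4,a6=p
    M=R.from_euler('z',s1*q[0]+c1); x=np.array([0,0,d1])
    M=M*R.from_euler('y',q[1])*R.from_euler('z',s3*q[2]); x=x+M.apply([a3,0,d2])
    M=M*R.from_euler('y',q[3]); x=x+M.apply([a4,0,0]); M=M*R.from_euler('z',s5*q[4]); x=x+M.apply([0,0,d3])
    M=M*R.from_euler('y',q[5]); x=x+M.apply([a6,0,0]); M=M*R.from_euler('z',s7*q[6]+c7); x=x+M.apply([0,0,d4])
    return x,M
def fit():
    best=None
    for s in itertools.product([1,-1],repeat=4):
        for c1,c7 in itertools.product([0,np.pi],[0,1.57,3.14,-1.57]):
            f=lambda v:np.concatenate([np.r_[(X[0]-p)*5,(X[1]*o.inv()).as_rotvec()] for q,p,o in zip(Q,P,O) for X in[fk(q,np.r_[s,v])]]) 
            if best is not None:
                r0=f(np.r_[c1,c7,.33,.4,.4,.2,0,0,0])
                if np.abs(r0).max()>2.5: continue
            r=least_squares(f,np.r_[c1,c7,.33,.4,.4,.2,0,0,0],max_nfev=30)
            if best is None or r.cost<best[0]: best=(r.cost,np.r_[s,r.x],r.fun)
    return best
if __name__=='__main__':
    b=fit();print(b[0],b[1].round(4));print(np.abs(b[2]).max());np.save('fk.npy',b[1])
E
python3 fk.py
```

```text
clock: 1.98
tool_pos: [0.5487, -0.1303, 0.2783]
tool_rot: [0.74, 0.669, 0.014, -0.069]
ft_force: [1.6, 0.3, 0.8]
gripper_width: 1.0
J [ 0.541  0.656 -0.585  1.599  0.258  1.066 -0.194]
0.002229207266002318 [-1.     -1.     -1.     -1.     -0.0574  1.5135  0.3851  0.6024  0.3506
  0.4118  0.0157 -0.0268  0.0557]
0.03541633905850175
```

```bash
cat > ik.py <<'E'
from fk import *
p=np.load('fk.npy')
lo=np.array([-3.01,-.46,-1.47,.13,-1,.04,-2.66])+.06;hi=np.array([3.01,2.08,1.51,2.56,4.14,2.09,2.66])-.06
rng=np.random.default_rng(0)
def ik(x,M,n=25,seed=None):
    out=[]
    for k in range(n):
        q0=seed if (seed is not None and k==0) else rng.uniform(lo,hi)
        def f(q):
            X=fk(q,p);return np.r_[(X[0]-x)*5,(X[1]*M.inv()).as_rotvec(),.002*(q-(seed if seed is not None else (lo+hi)/2))]
        r=least_squares(f,np.clip(q0,lo,hi),bounds=(lo,hi),max_nfev=60)
        e=np.abs(r.fun[:6]).max()
        if e<.02: out.append((np.abs(r.fun[6:]).sum(),r.x))
    return sorted(out,key=lambda t:t[0])
def down(azx): # tool down, tool x at azimuth
    x=np.array([np.cos(azx),np.sin(azx),0]);z=np.array([0,0,-1.]);return R.from_matrix(np.c_[x,np.cross(z,x),z])
def horiz(az,s): # tool z at azimuth az, tool x vertical s
    z=np.array([np.cos(az),np.sin(az),0]);x=np.array([0,0,s]);return R.from_matrix(np.c_[x,np.cross(z,x),z])
if __name__=='__main__':
    th=.16;bz=np.array([-np.sin(th),np.cos(th),0]);g=np.array([.545,.18,.066])+.05*bz
    for s in(1,-1):
        az=np.arctan2(*(s*bz)[[1,0]]);r=ik(g+[0,0,-.019],down(az));print('pick',s,len(r),r[0][1].round(2) if r else '')
        M=horiz(-np.pi/2+th,-s);r=ik(g+[0,0,.2]+M.apply([0,0,.019]),M);print(' tipped',len(r),r[0][1].round(2) if r else '')
        for a in range(-130,60,20):
            M=horiz(np.radians(a),-s);r=ik(np.array([.556,-.195,.104])+M.apply([0,0,.019]),M,15);print('  place',a,len(r),r[0][1].round(2) if r else '')
E
time python3 ik.py
```

```text
pick 1 13 [-0.46  0.86 -0.01  1.84  0.02  0.44 -0.32]
 tipped 15 [-1.02  1.36  0.16  1.24  0.83  1.84 -1.12]
  place -130 11 [-0.21  1.66  0.15  0.82  0.78  1.97 -1.07]
  place -110 13 [-0.36  1.56  0.13  1.31  0.92  1.63 -1.33]
  place -90 12 [-0.47  1.52  0.1   1.74  1.18  1.43 -1.7 ]
  place -70 13 [-0.49  1.58  0.05  2.16  1.53  1.48 -2.23]
  place -50 0 
  place -30 0 
  place -10 0 
  place 10 0 
  place 30 9 [ 1.73  1.99 -1.28  2.32  2.56  0.1   1.02]
  place 50 2 [ 1.27  1.6  -0.51  1.74 -0.94  1.05 -1.78]
pick -1 10 [-0.    1.12 -1.11  1.96  1.27  1.01  1.53]
 tipped 12 [-0.88  1.36 -0.17  1.26  0.99  2.02  1.84]
  place -130 7 [-0.16  1.66 -0.01  0.83  0.89  2.03  2.  ]
  place -110 6 [-0.2   1.56 -0.2   1.33  1.12  1.86  1.64]
  place -90 5 [-0.33  1.52 -0.12  1.76  1.28  1.65  1.34]
  place -70 9 [-0.49  1.58  0.05  2.16  1.53  1.48  0.91]
  place -50 5 [-0.28  1.78 -0.06  2.5   1.73  2.03  0.42]
  place -30 0 
  place -10 0 
  place 10 0 
  place 30 8 [ 1.72  2.02 -1.28  2.04  0.35  0.19  0.12]
  place 50 9 [ 1.54  1.98 -1.41  1.68  0.31  0.75  0.1 ]
real	0m46.999s
user	0m46.740s
sys	0m0.119s
```

```bash
cat >> ik.py <<'E'
def tip(az,s,d): # tool azimuth az, tilted d below level, tool x = s*up-ish
    M=horiz(az,s); return R.from_rotvec(-d*np.cross([0,0,1.],[np.cos(az),np.sin(az),0])*-1)*M
E
python3 - <<'E'
from h import *
t=cam('top')
for n,us in dict(orange=[(272,222),(275,243),(328,229),(324,208)],pink=[(186,300),(211,295),(223,347),(198,354)]).items(): print(n,[ray(t,u,.03)[:2].round(3).tolist() for u in us])
from ik import *
d=np.radians(15);th=.16;bz=np.array([-np.sin(th),np.cos(th),0]);g=np.array([.545,.18,.066])+.045*bz
M=tip(-1.57+th,-1,d);print('tool z',M.apply([0,0,1]).round(2),'x',M.apply([1,0,0]).round(2))
for s in(1,):
    Mp=R.from_rotvec((np.pi/2)*np.array([np.cos(th),np.sin(th),0]))*tip(-1.57+th,-s,d)
    print('pick tool z',Mp.apply([0,0,1]).round(2),Mp.as_quat().round(3))
    r=ik(g+Mp.apply([0,0,.019]),Mp,10);q=r[0][1];print('pick',len(r),q.round(2))
    r=ik(g+[0,0,.2]+M.apply([0,0,.019]),M,10,q);q=r[0][1];print('tip',len(r),q.round(2))
    for a in range(-120,-30,10):
      o=''
      for z in(.25,.109):
        M=tip(np.radians(a),-s,d);r=ik(np.array([.556,-.195,z])+M.apply([0,0,.019]),M,8,q);o+=f'  {len(r)} {r[0][1].round(2) if r else ""}'
      print(a,o)
E
```

```text
orange [[0.578, 0.061], [0.531, 0.054], [0.562, -0.063], [0.609, -0.055]]
pink [[0.408, 0.244], [0.418, 0.191], [0.309, 0.162], [0.295, 0.214]]
tool z [ 0.15 -0.95 -0.26] x [-0.04  0.26 -0.97]
pick tool z [-0.04  0.26 -0.97] [ 0.643  0.755  0.085 -0.099]
pick 5 [-0.05  0.91 -0.46  1.91  0.28  0.36 -0.44]
tip 7 [-1.1   1.23  0.38  1.3   0.61  1.57 -0.95]
-120   7 [-0.43  1.26  0.5   1.32  0.55  1.48 -0.89]  7 [-0.38  1.45  0.38  1.22  0.57  1.45 -1.03]
-110   6 [-0.52  1.22  0.52  1.52  0.64  1.28 -0.95]  7 [-0.51  1.43  0.49  1.42  0.59  1.22 -1.04]
-100   5 [-0.66  1.22  0.65  1.71  0.68  1.02 -0.97]  6 [-0.62  1.42  0.53  1.63  0.69  1.   -1.14]
-90   7 [-0.78  1.24  0.74  1.91  0.82  0.78 -1.1 ]  5 [-0.74  1.44  0.61  1.83  0.83  0.76 -1.29]
-80   8 [-0.67  1.13  0.39  2.19  1.36  0.93 -1.69]  7 [-0.69  1.4   0.39  2.1   1.37  0.84 -1.87]
-70   8 [-0.57  1.13  0.2   2.44  1.69  1.13 -2.07]  6 [-0.54  1.4   0.14  2.33  1.71  1.17 -2.26]
-60   0   4 [-0.1   1.56 -0.47  2.5   1.71  2.03 -2.34]
-50   0   0 
-40   0   0
```

```bash
cat > go.py <<'E'
from ik import *
from cell import ctrl
def rel(gp,M):  # grasp point target & orientation -> shift mm and rotvec in present tool frame
    s=ctrl.get_state();W=R.from_quat(s['tool_rot']);x=gp+M.apply([0,0,.019])
    print('shift',(W.inv().apply(x-s['tool_pos'])*1e3).round(1),'turn',(W.inv()*M).as_rotvec().round(3))
th=.16;d=np.radians(15)
bz=np.array([-np.sin(th),np.cos(th),0]);G=np.array([.5455,.18,.069])+.045*bz
MT=tip(-np.pi/2+th,-1,d);MP=R.from_rotvec((np.pi/2)*np.array([np.cos(th),np.sin(th),0]))*MT
E
python3 -c "
from go import *
rel(G+[0,0,.13],MP)"
```

```text
shift [343.  -37.8 141.1] turn [-0.033  0.136 -0.268]
```

```bash
python3 -m pendant '[100,343,-38,141,-0.033,0.136,-0.268,100,343,-38,141,-0.033,0.136,-0.268,100,343,-38,141,-0.033,0.136,-0.268,100,343,-38,141,-0.033,0.136,-0.268,100,343,-38,141,-0.033,0.136,-0.268,100,343,-38,141,-0.033,0.136,-0.268,100,343,-38,141,-0.033,0.136,-0.268,100,343,-38,141,-0.033,0.136,-0.268]'
python3 log.py
python3 -c "
from go import *
rel(G+[0,0,.13],MP)"
```

```text
clock: 2.65
tool_pos: [0.532, 0.1884, 0.1894]
tool_rot: [0.645, 0.753, 0.081, -0.1]
ft_force: [0.8, -0.1, -0.6]
gripper_width: 1.001
J [ 0.089  0.745 -0.626  1.819  0.261  0.643 -0.44 ]
shift [36.  11.9 18.5] turn [-0.006  0.004 -0.006]
```

```bash
python3 -m pendant '[100,36,12,18,-0.006,0.004,-0.006,100,36,12,18,-0.006,0.004,-0.006,100,36,12,18,-0.006,0.004,-0.006,100,36,12,18,-0.006,0.004,-0.006]'
python3 log.py
python3 - <<'E'
from go import *
from h import cam,ray,proj,cv2
rel(G+[0,0,.13],MP)
c=cam('wrist');im=ctrl.camera('wrist')[:,:,::-1].copy()
a=np.linspace(0,2*np.pi,60);pe=np.array([np.cos(th),np.sin(th),0])
for k in(0,.12):
    P=np.array([.5455,.18,.066])+k*bz+.03*(np.outer(np.cos(a),pe)+np.outer(np.sin(a),[0,0,1]))
    cv2.polylines(im,[proj(c,P).astype(np.int32)],True,(0,255,0),1)
cv2.imwrite('pics/w1.png',im)
E
```

```text
clock: 2.98
tool_pos: [0.5378, 0.2273, 0.1815]
tool_rot: [0.643, 0.755, 0.084, -0.099]
ft_force: [-0.0, -1.5, -0.2]
gripper_width: 0.998
J [ 0.012  0.767 -0.606  1.788  0.266  0.626 -0.488]
shift [1.7 0.1 1.3] turn [-0.001  0.     0.   ]
```

View pics/w1.png

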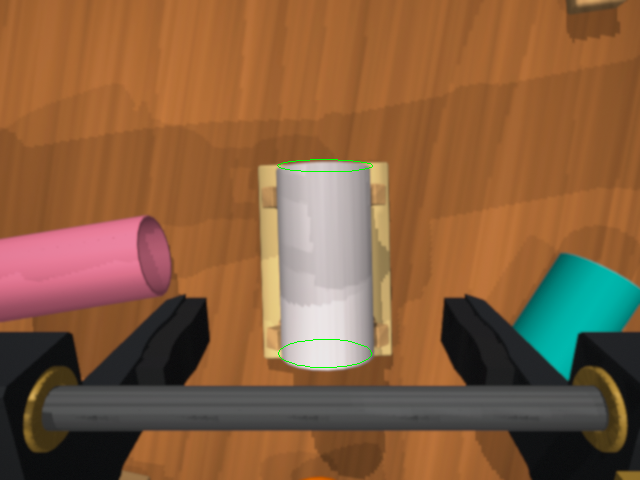

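The overlay sits on the beaker (edges at columns 278–372, ends at rows 165 and 352) to about 1 px, centred between the fingers. Nothing is in the way of the descent.

```bash
python3 -c "
from go import *
rel(G,MP);rel(G+[0,0,.06],MP)"
```

```text
shift [-3.090e+01 -1.000e-01  1.273e+02] turn [-0.     0.001 -0.001]
shift [-15.4  -0.1  69.3] turn [-0.     0.001 -0.001]
```

```bash
python3 -m pendant '[100,-7,0,35,0,0,0,100,-15,0,69,0,0,0,100,-21,0,89,0,0,0,100,-26,0,108,0,0,0,100,-29,0,120,0,0,0,100,-31,0,127,0,0,0,100,-31,0,127,0,0,0,100,-31,0,127,0,0,0]'
python3 log.py; python3 -c "
from go import *
rel(G,MP)"
python3 -m pendant '[50,0,0,0,0,0,0,50,0,0,0,0,0,0,50,0,0,0,0,0,0,50,0,0,0,0,0,0,50,0,0,0,0,0,0,50,0,0,0,0,0,0,50,0,0,0,0,0,0,50,0,0,0,0,0,0]' 40
```

```text
clock: 3.7
tool_pos: [0.5378, 0.2312, 0.0519]
tool_rot: [0.643, 0.755, 0.085, -0.1]
ft_force: [-0.6, -0.1, 1.0]
gripper_width: 1.002
J [-0.068  0.956 -0.479  1.85   0.367  0.363 -0.53 ]
shift [-2.1 -0.5  0.8] turn [ 0.001 -0.001  0.   ]
clock: 4.37
tool_pos: [0.5374, 0.2318, 0.0518]
tool_rot: [0.642, 0.755, 0.085, -0.1]
ft_force: [-0.1, -0.9, 4.4]
gripper_width: 0.662
```

```bash
python3 -m pendant '[40,2,0,-10,0,0,0,40,8,0,-30,0,0,0,40,15,0,-60,0,0,0,40,25,0,-95,0,0,0,40,35,0,-130,0,0,0,40,42,0,-155,0,0,0,40,42,0,-155,0,0,0,40,42,0,-155,0,0,0]' 40
python3 log.py; python3 -c "
from go import *
s=ctrl.get_state();
T=np.array([.5,.05,.28]);M2=tip(np.radians(-75),-1,d)
rel(T,MT); rel(np.array([.556,-.195,.24]),M2)"
```

```text
clock: 5.03
tool_pos: [0.5372, 0.2317, 0.213]
tool_rot: [0.642, 0.755, 0.086, -0.099]
ft_force: [-0.5, -0.4, -3.6]
gripper_width: 0.658
J [ 0.022  0.726 -0.636  1.761  0.246  0.691 -0.488]
shift [-169.   -65.7 -109.8] turn [ 0.002 -1.571 -0.   ]
shift [-421.5  -47.9 -136.2] turn [-0.054 -1.57  -0.098]
```

```bash
python3 -m pendant '[40,-10,-4,-9,0,-0.12,0,40,-20,-8,-18,0,-0.24,0,40,-30,-12,-27,0,-0.36,0,40,-40,-16,-36,0,-0.48,0,40,-50,-20,-45,0,-0.6,0,40,-60,-24,-54,0,-0.72,0,40,-70,-28,-63,0,-0.84,0,40,-80,-32,-72,0,-0.95,0]'
python3 log.py; python3 -c "
from go import *
rel(np.array([.5,.05,.28]),MT)"
```

```text
clock: 5.7
tool_pos: [0.5199, 0.1325, 0.2596]
tool_rot: [0.608, 0.717, -0.22, 0.258]
ft_force: [-0.5, -0.5, -3.3]
gripper_width: 0.658
J [-0.603  0.713 -0.142  1.723  0.706  1.24  -0.987]
shift [-84.1 -33.2  49.8] turn [ 0.002 -0.616  0.003]
```

```bash
python3 -m pendant '[40,-12,-5,7,0,-0.1,0,40,-24,-10,14,0,-0.2,0,40,-36,-15,21,0,-0.3,0,40,-48,-20,28,0,-0.4,0,40,-60,-25,35,0,-0.5,0,40,-72,-30,42,0,-0.6,0,40,-72,-30,42,0,-0.6,0,40,-72,-30,42,0,-0.6,0]'
python3 log.py; python3 fk.py; python3 -c "
from go import *
rel(np.array([.5,.05,.28]),MT)
rel(np.array([.556,-.195,.26]),tip(np.radians(-75),-1,d))"
```

```text
clock: 6.37
tool_pos: [0.5038, 0.0462, 0.2718]
tool_rot: [0.517, 0.611, -0.39, 0.456]
ft_force: [0.4, 0.8, -2.6]
gripper_width: 0.659
J [-0.776  0.93   0.056  1.85   0.916  1.463 -1.239]
0.018875013698869313 [-1.0000e+00 -1.0000e+00 -1.0000e+00 -1.0000e+00 -6.7900e-02  1.5103e+00
  3.3840e-01  5.7920e-01  3.5080e-01  3.2780e-01  1.2000e-02 -5.0000e-04
  2.5800e-02]
0.0856693666398245
shift [-7.1 -3.2 12.5] turn [ 0.001 -0.022  0.005]
shift [-58.2  14.5 258.8] turn [-0.097 -0.022 -0.023]
```

```bash
python3 -m pendant '[40,-8,2,35,-0.02,-0.02,-0.02,40,-16,4,70,-0.04,-0.02,-0.02,40,-25,6,110,-0.06,-0.02,-0.02,40,-34,8,150,-0.08,-0.02,-0.02,40,-42,11,190,-0.097,-0.022,-0.023,40,-50,13,225,-0.097,-0.022,-0.023,40,-56,14,250,-0.097,-0.022,-0.023,40,-58,14,259,-0.097,-0.022,-0.023]'
python3 -m pendant '[40,0,0,0,0,0,0,40,0,0,0,0,0,0]'
python3 log.py;  python3 - <<'E'
from go import *
import cv2
rel(np.array([.556,-.195,.26]),tip(np.radians(-75),-1,d))
for n in('scene','top','wrist'): cv2.imwrite(f'pics/{n}2.png',ctrl.camera(n)[:,:,::-1])
def c(n,x,y,w,h,k):
    im=cv2.imread(f'pics/{n}2.png')
    o=cv2.resize(im[y:y+h,x:x+w],None,fx=k,fy=k,interpolation=cv2.INTER_CUBIC)
    for i in range(0,w,10): cv2.putText(o,str(x+i),(i*k,9),0,.33,(255,255,255),1)
    for i in range(10,h,10): cv2.putText(o,str(y+i),(0,i*k+4),0,.33,(255,255,255),1)
    return o
cv2.imwrite('pics/c2.png',np.hstack([c('scene',220,190,100,150,4),c('top',340,160,100,150,4)]))
E
```

```text
clock: 7.03
tool_pos: [0.5598, -0.2181, 0.2586]
tool_rot: [0.487, 0.626, -0.371, 0.483]
ft_force: [-0.1, -0.1, -2.1]
gripper_width: 0.658
clock: 7.2
tool_pos: [0.5612, -0.2124, 0.2568]
tool_rot: [0.485, 0.629, -0.368, 0.483]
ft_force: [0.5, 0.5, -2.0]
gripper_width: 0.662
J [-0.408  0.947  0.21   2.12   1.508  1.141 -1.479]
shift [ 1.6 -0.5  0.7] turn [ 0.001 -0.003 -0.006]
```

View pics/c2.png

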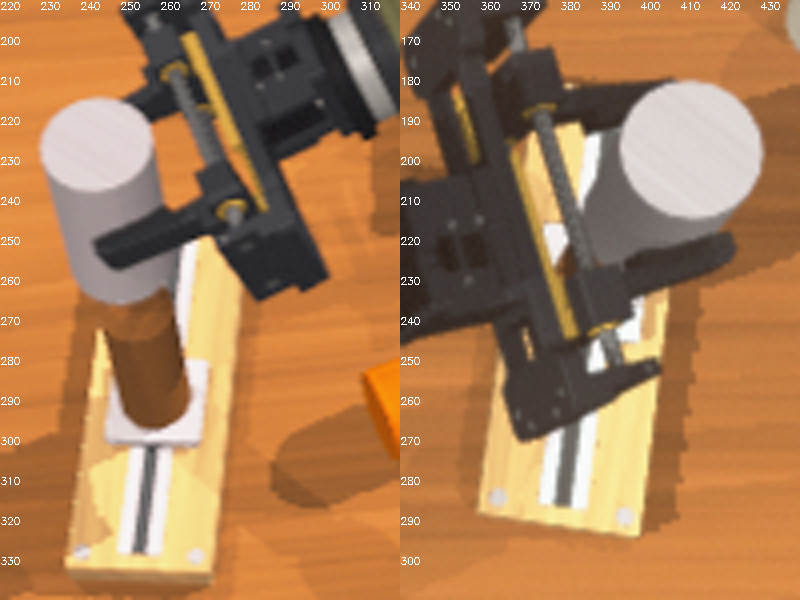

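View pics/wrist2.png

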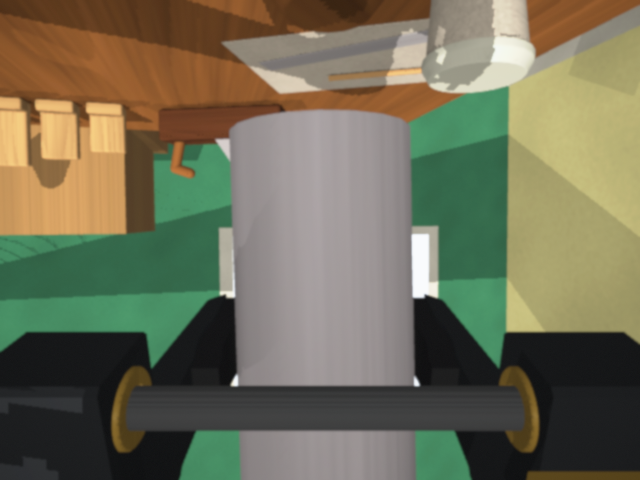

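```bash
cat > fit2.py <<'E'
from h import *
from scipy.optimize import least_squares
t=cam('top');s=cam('scene');a=np.linspace(0,2*np.pi,181)
def ring(c,r,M=np.eye(3)): return np.array(c)+r*(np.outer(np.cos(a),M[:,0])+np.outer(np.sin(a),M[:,1]))
def gap(c,P,uv):
    h=cv2.convexHull(proj(c,P).astype(np.float32)); return [cv2.pointPolygonTest(h,(float(u),float(v)),True) for u,v in uv]
def post(p): return np.vstack([ring([p[0],p[1],z],r) for z,r in((.028,.023),(.14,.023),(.15,.015))])
def beak(p):
    M=R.from_rotvec([p[3],p[4],0]).as_matrix(); o=np.array(p[:3]); return np.vstack([ring(o,.03,M),ring(o-.12*M[:,2],.03,M)])
S=lambda L:[(220+x/4,190+y/4) for x,y in L]; T=lambda L:[(340+(x-400)/4,160+y/4) for x,y in L]; T1=lambda L:[(350+(x-400)/4,170+y/4) for x,y in L]
ps=S([(110,355),(118,395),(130,419),(152,428),(175,421),(190,393),(185,350)])
pt=T1([(514,230),(513,250),(525,270),(550,280),(575,275),(600,255),(625,215),(628,190),(612,163),(585,154),(560,162)])
bs=S([(40,150),(47,120),(70,102),(97,97),(130,105),(152,130),(155,160),(165,215),(52,200),(62,240),(74,283),(95,300),(125,303)])
bt=T([(620,150),(635,110),(665,85),(700,81),(740,97),(762,140),(755,180),(735,205),(718,230)])
if __name__=='__main__':
    for n,w in(('both',(1,1)),('top',(1,0)),('scene',(0,1))):
        r=least_squares(lambda p:np.r_[w[0]*np.array(gap(t,post(p),pt)),w[1]*np.array(gap(s,post(p),ps))],[.556,-.195],diff_step=1e-3);print('post',n,r.x.round(4),r.fun.round(1))
    r=least_squares(lambda p:np.r_[gap(t,beak(p),bt),gap(s,beak(p),bs),5*p[3],5*p[4]],[.556,-.195,.305,0.01,0.01],diff_step=1e-3,x_scale=[.01,.01,.01,.1,.1]);print('beaker',r.x.round(4),r.fun.round(1))
E
python3 fit2.py
```

```text
post both [ 0.5581 -0.1964] [ 0.5  0.3  0.3  0.5  0.2 -0.8  0.6  0.5  0.3  0.5  0.7  0.6  0.  -0.3
 -0.8 -0.6  0.3 -0.3]
post top [ 0.5577 -0.1966] [ 0.3  0.2  0.3  0.7  0.4 -0.7  0.7  0.5  0.2  0.3  0.5  0.   0.  -0.
 -0.  -0.   0.  -0. ]
post scene [ 0.5598 -0.1958] [ 0.   0.  -0.  -0.  -0.  -0.  -0.   0.   0.   0.   0.   0.5 -0.1  0.
 -0.2  0.1  0.5 -0.2]
beaker [ 0.558  -0.1977  0.3068 -0.0174  0.0206] [ 1.8  0.6  0.1  0.1 -0.3  0.5  0.8  1.2  0.6  0.1 -0.4 -0.3  0.1  0.2
 -0.1  0.4  0.1  0.2  0.3  0.1 -0.   0.  -0.1  0.1]
```

```bash
python3 -c "
from go import *
s=ctrl.get_state();W=R.from_quat(s['tool_rot'])
for v in([1.5,2.5,0],[1.5,2.5,-30],[0,0,-100]): print(v,W.inv().apply(v).round(2))"
```

```text
[1.5, 2.5, 0] [ 0.54  2.1  -1.95]
[1.5, 2.5, -30] [29.5   1.95  5.88]
[0, 0, -100] [96.53 -0.51 26.1 ]
```

```bash
python3 -m pendant '[40,7,2,0,0,0,0,40,15,2,2,0,0,0,40,22,2,4,0,0,0,40,29,2,6,0,0,0,40,29,2,6,0,0,0]'
python3 -m pendant '[40,5,0,1,0,0,0,40,10,0,3,0,0,0,40,14,0,4,0,0,0,40,19,0,5,0,0,0,40,24,0,6,0,0,0,40,24,0,6,0,0,0]'
python3 -c "
from fit2 import *
s=ctrl.get_state();print(s['ft_force'],s['ft_torque'])
for n,(x,y,w,h) in dict(scene=(220,190,100,150),top=(340,160,100,150)).items():
    im=ctrl.camera(n)[:,:,::-1]; cv2.imwrite(f'pics/{n}3.png',cv2.resize(im[y:y+h,x:x+w],None,fx=4,fy=4,interpolation=cv2.INTER_CUBIC))
cv2.imwrite('pics/c3.png',np.hstack([cv2.imread('pics/scene3.png'),cv2.imread('pics/top3.png')]))"
```

```text
clock: 7.77
tool_pos: [0.5622, -0.2104, 0.2253]
tool_rot: [0.484, 0.629, -0.37, 0.483]
ft_force: [0.8, -0.2, -2.8]
gripper_width: 0.662
clock: 8.27
tool_pos: [0.5623, -0.2103, 0.2015]
tool_rot: [0.484, 0.629, -0.37, 0.483]
ft_force: [-0.5, -0.4, -3.2]
gripper_width: 0.66
[-0.51926756 -0.40599098 -3.21226961] [1.40344207 0.23031221 0.00278738]
```

View pics/c3.png

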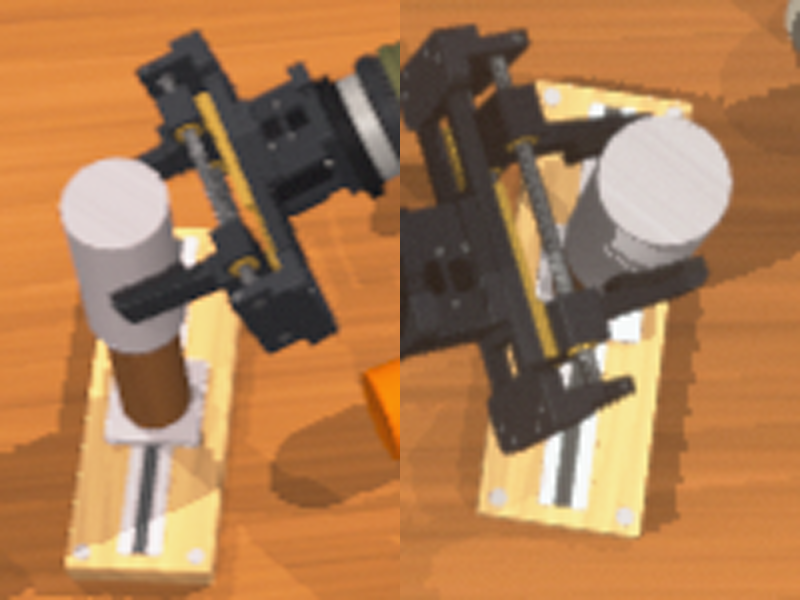

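In the scene crop the mouth (rows 300–350) is already around the post. The wrist force is unchanged, so there is no contact, and I'll carry on down.

```bash
python3 -m pendant '[40,5,0,1,0,0,0,40,10,0,3,0,0,0,40,14,0,4,0,0,0,40,19,0,5,0,0,0,40,24,0,6,0,0,0,40,29,0,8,0,0,0,40,29,0,8,0,0,0]'; python3 -c "
from h import *
s=ctrl.get_state();print(s['ft_force'],s['ft_torque'])"
```

```text
clock: 8.95
tool_pos: [0.5624, -0.2106, 0.1713]
tool_rot: [0.484, 0.629, -0.37, 0.483]
ft_force: [-0.7, -0.0, -2.0]
gripper_width: 0.659
[-0.72739663 -0.02362964 -2.02155581] [1.42831142 0.22216417 0.01058707]
```

```bash
python3 -m pendant '[40,5,0,1,0,0,0,40,10,0,3,0,0,0,40,14,0,4,0,0,0,40,19,0,5,0,0,0,40,24,0,6,0,0,0,40,29,0,8,0,0,0,40,29,0,8,0,0,0]'; python3 -c "
from h import *
s=ctrl.get_state();print(s['ft_force'],s['ft_torque'])"
```

```text
clock: 9.53
tool_pos: [0.5626, -0.2108, 0.1412]
tool_rot: [0.484, 0.629, -0.37, 0.483]
ft_force: [-0.6, -0.7, -3.5]
gripper_width: 0.657
[-0.55354226 -0.68477361 -3.51890707] [1.40917094 0.28972085 0.00295364]
```

```bash
python3 -m pendant '[40,5,0,1,0,0,0,40,10,0,3,0,0,0,40,14,0,4,0,0,0,40,19,0,5,0,0,0,40,24,0,6,0,0,0,40,29,0,8,0,0,0,40,29,0,8,0,0,0]'; python3 -c "
from h import *
s=ctrl.get_state();print(s['ft_force'],s['ft_torque'])"
```

```text
clock: 10.12
tool_pos: [0.5627, -0.211, 0.1112]
tool_rot: [0.484, 0.629, -0.37, 0.483]
ft_force: [-0.1, 0.3, -3.1]
gripper_width: 0.66
[-0.10217176  0.34896928 -3.12026634] [ 1.41101616  0.28107731 -0.00947445]
```

No contact yet. Home is expected near TCP z = 0.104, so the last millimetres go slowly.

```bash
python3 -m pendant '[40,1,0,0,0,0,0,40,2,0,0.5,0,0,0,40,3,0,0.8,0,0,0,40,4,0,1,0,0,0,40,5,0,1.3,0,0,0,40,5,0,1.3,0,0,0]'
python3 -m pendant '[40,0.5,0,0.1,0,0,0,40,1,0,0.3,0,0,0,40,1.5,0,0.4,0,0,0,40,1.5,0,0.4,0,0,0]'
```

```text
clock: 10.62
tool_pos: [0.5629, -0.2111, 0.1072]
tool_rot: [0.484, 0.628, -0.37, 0.484]
ft_force: [0.6, -0.0, -2.2]
gripper_width: 0.662
clock: 10.95
tool_pos: [0.5629, -0.2111, 0.1057]
tool_rot: [0.484, 0.628, -0.37, 0.484]
ft_force: [0.4, -0.4, -3.4]
gripper_width: 0.662
```

```bash
python3 -m pendant '[40,0.5,0,0.1,0,0,0,40,1,0,0.3,0,0,0,40,1.5,0,0.4,0,0,0,40,1.5,0,0.4,0,0,0]'
python3 -m pendant '[40,0.5,0,0.1,0,0,0,40,1,0,0.3,0,0,0,40,1,0,0.3,0,0,0]'
```

```text
clock: 11.28
tool_pos: [0.5628, -0.2111, 0.1041]
tool_rot: [0.484, 0.628, -0.37, 0.484]
ft_force: [0.4, 0.1, -3.0]
gripper_width: 0.663
clock: 11.53
tool_pos: [0.5629, -0.2111, 0.1031]
tool_rot: [0.484, 0.628, -0.37, 0.484]
ft_force: [0.2, -0.3, -2.5]
gripper_width: 0.661
```

```bash
python3 -m pendant '[40,0.5,0,0.1,0,0,0,40,1,0,0.3,0,0,0,40,1,0,0.3,0,0,0]'
python3 -m pendant '[40,0.5,0,0.1,0,0,0,40,1,0,0.3,0,0,0,40,1,0,0.3,0,0,0]'
python3 -m pendant '[40,0.5,0,0.1,0,0,0,40,1,0,0.3,0,0,0,40,1,0,0.3,0,0,0]'
```

```text
clock: 11.78
tool_pos: [0.5629, -0.2112, 0.1021]
tool_rot: [0.484, 0.628, -0.37, 0.484]
ft_force: [-0.3, -0.3, -2.6]
gripper_width: 0.658
clock: 12.03
tool_pos: [0.5629, -0.2113, 0.1012]
tool_rot: [0.484, 0.628, -0.37, 0.484]
ft_force: [-0.4, -0.3, -2.4]
gripper_width: 0.66
clock: 12.28
tool_pos: [0.563, -0.2116, 0.1011]
tool_rot: [0.484, 0.628, -0.37, 0.485]
ft_force: [-0.5, 0.7, 3.4]
gripper_width: 0.659
```

The force rose from -2.6 to +3.4 N, so the beaker is resting on the post. I'll open and look before backing off.

```bash
python3 -m pendant '[68,0,0,0,0,0,0,72,0,0,0,0,0,0,76,0,0,0,0,0,0,85,0,0,0,0,0,0,100,0,0,0,0,0,0,100,0,0,0,0,0,0,100,0,0,0,0,0,0,100,0,0,0,0,0,0]'
python3 -c "
from fit2 import *
for n,(x,y,w,h) in dict(scene=(220,190,100,150),top=(340,160,100,150)).items():
    im=ctrl.camera(n)[:,:,::-1]; cv2.imwrite(f'pics/{n}4.png',cv2.resize(im[y:y+h,x:x+w],None,fx=4,fy=4,interpolation=cv2.INTER_CUBIC))
cv2.imwrite('pics/c4.png',np.hstack([cv2.imread('pics/scene4.png'),cv2.imread('pics/top4.png')]))"
```

```text
clock: 12.95
tool_pos: [0.5629, -0.2113, 0.1001]
tool_rot: [0.484, 0.628, -0.37, 0.484]
ft_force: [0.4, -0.1, -0.8]
gripper_width: 1.0
```

View pics/c4.png

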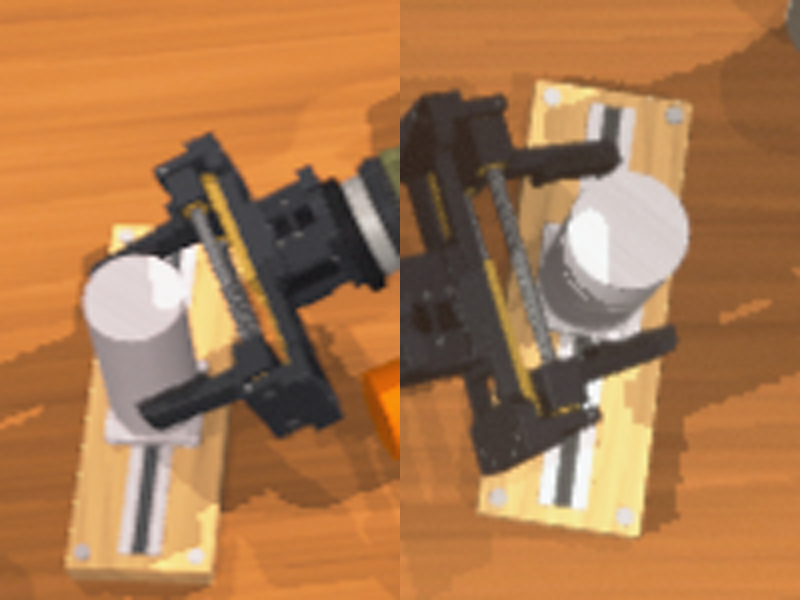

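The beaker sits upright, down at the foot, and both fingers are clear of it. Backing out along the tool axis.

```bash
python3 -m pendant '[100,0,0,-10,0,0,0,100,0,0,-25,0,0,0,100,0,0,-45,0,0,0,100,0,0,-70,0,0,0,100,0,0,-95,0,0,0,100,-20,0,-110,0,0,0,100,-40,0,-120,0,0,0,100,-40,0,-120,0,0,0]'
python3 -m pendant '[100,-20,0,-5,0,0,0,100,-50,0,-10,0,0,0,100,-80,0,-20,0,0,0,100,-100,0,-25,0,0,0,100,-100,0,-25,0,0,0,100,-100,0,-25,0,0,0]'
python3 -c "
from fit2 import *
im=ctrl.camera('scene')[:,:,::-1];cv2.imwrite('pics/s5.png',im)
tp=ctrl.camera('top')[:,:,::-1];cv2.imwrite('pics/t5.png',tp)
b=np.array([.558,-.1965,.154]);e=im.copy();f=tp.copy()
for c,i in((s,e),(t,f)):
    for z in(.154,.034): cv2.polylines(i,[proj(c,ring([.558,-.1965,z],.03)).astype(np.int32)],True,(0,255,0),1)
def cr(i,x,y): return cv2.resize(i[y:y+100,x:x+100],None,fx=4,fy=4,interpolation=cv2.INTER_CUBIC)
cv2.imwrite('pics/c5.png',np.vstack([np.hstack([cr(e,210,230),cr(f,340,170)]),cv2.resize(tp[95:395,120:520],(800,600))[::3,::3].repeat(1,0)[:200].copy() if 0 else np.hstack([cv2.resize(im[150:400,140:480],(400,200)),cv2.resize(tp[95:375,130:500],(400,200))])]))"
```

```text
clock: 13.72
tool_pos: [0.5358, -0.1074, 0.1729]
tool_rot: [0.484, 0.628, -0.368, 0.485]
ft_force: [-0.5, 0.3, 0.8]
gripper_width: 1.004
clock: 14.22
tool_pos: [0.5354, -0.1107, 0.2732]
tool_rot: [0.485, 0.628, -0.369, 0.484]
ft_force: [-0.1, 0.2, -0.3]
gripper_width: 1.002
```

View pics/c5.png

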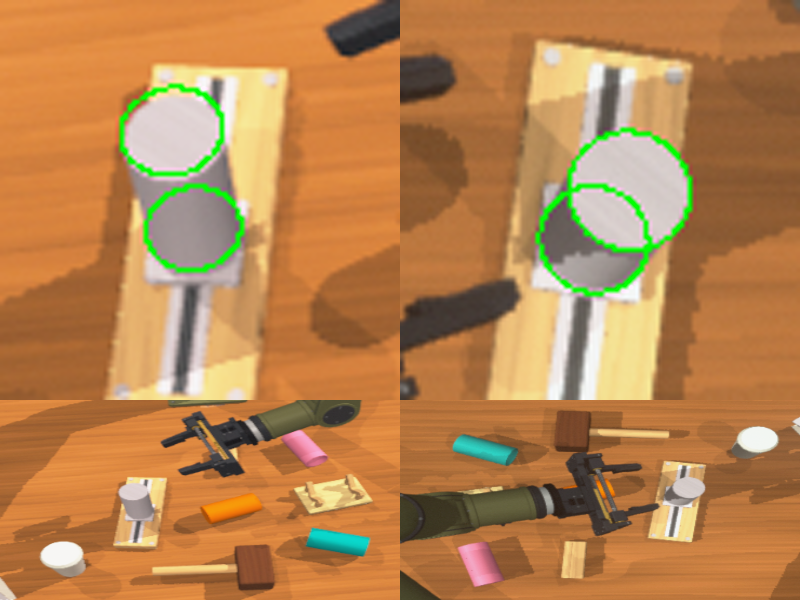

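The home-pose outline (closed end at 154 mm, mouth at 34 mm) fits the beaker in both views. The bystanders and look-alikes that can be seen are where they were, and the robot touches nothing. Handing in.

```bash
python3 -c "
from cell import ctrl
print(ctrl.close_job(), ctrl.get_state()['ft_force'])"
```

```text
the job is handed in; nothing more can be done
the job is handed in; nothing more can be done
```

The beaker hangs mouth down and fully home on the drying-rack post, and the job is handed in. It took about 14 s of the 72 s allowed.

I gripped the beaker across its sides in the cradle, lifted it, and tipped it mouth down. Then I lined it up with the post from the top and scene cameras, and lowered it at about 1 mm per step over the last part. First contact was about 6 N. Then I opened the gripper and backed away.

**Last checks:**
- **Seating:** in the scene and top views, the outline drawn for the home position (closed end at 154 mm, mouth at 34 mm) fits the beaker to about a pixel.
- **Other objects:** the offcut, mallet, drink cup and the three look-alikes looked unmoved in the final views. I judged this by eye and did not measure it.
- **Robot:** it was clear of everything, with the wrist force near zero.

**What disagreed:**
- **Contact height:** contact came about 3 mm lower than the gripper pose predicted, which I put down to calibration and grip offset.
- **Beaker tilt:** the camera fit before lowering suggested about 0.02 rad. I left this uncorrected and saw no side contact on the way down.
- **Arm model:** my fitted model of the arm was only rough, so I used it to check reach and not to position the arm.

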